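Close up a camper water tank for its air test

ROBOT

A 6-joint arm with a two-finger parallel gripper is mounted at the origin on the work surface. World frame = base frame: x ahead of the robot, y to its left, z up, the work surface at z = 0. Lengths are in mm, angles in rad, forces in N, time in s.
With the tool pointing down it reaches from about 275 to 750 mm from the base axis. Payload 10.2 kg.
Tool frame: the origin (TCP) lies midway between the tips of the shut fingers; the grasp point (between the pads) lies 19 mm behind it (ctrl.grip_depth is the distance from the TCP to the grasp point, in mm); y points along the fingers, x is the direction in which the jaws open and shut, and the axes are right-handed (so a half turn about y gives the same grasp; the last joint's range is limited). The gripper opens to 85 mm and grips with 20 to 120 N. Pads are 22 mm wide; open, the fingers measure 114 mm over their backs; the gripper's body (76 mm by 85 mm) begins 54 mm behind the grasp point. The pads swing forward as they close: fully open they stand 13 mm farther back than shut.
Start: joints at [-1.486, 0.313, 1.498, -0, 1.331, -0.223], TCP at [159.043, -500.336, 208.294] pointing down, gripper open.
Joint ranges: [-2.94, 2.94], [-0.97, 2.17], [0.19, 2.56], [-1.23, 4.37], [0.02, 3.11], [-2.88, 2.88]. Speed limits (rad/s): [2.39, 2.39, 3.01, 3.14, 3.14, 3.14].

INTERFACE

Orientations are given as a unit quaternion [w, x, y, z].
In Python, from rig import ctrl gives the robot as it stands. The module is installed in compiled form; this text tells all that it offers.
- The arm moves only by the tool drive_tool, never from a script. Its arguments are lists of equal length, an entry for each row: "gripper": the closure, from 0 (fully open) to 1 (shut); "offset": the shift along the tool's x, y, z in m, a list of three; "turn": the turn about the tool's y in degrees. In form: {"gripper": [gripper, ...], "offset": [[tx, ty, tz], ...], "turn": [turn, ...]}. A call has 1 to 20 rows; each row shifts and turns the commanded pose from where the row before left it, along the tool's axes as they then stand; what a row does not reach is not made up. A row lasts 1/12 s, in which the tool goes at most 41.7 mm and 7.16 degrees, less where a joint would pass 70% of its speed; a pose out of reach is approached as far as the arm can. A call is refused whole if a number of a shift passes 0.0417 or a number of a turn 7.16, either way. A call with a gripper value outside its range is refused whole. The fingers move at their own pace and stop on an object; "force" is the grip in N (left out, the last holds). Time passes only in rows, so rows that do not move let the fingers close. It gives the time, the measured TCP pose, the force and the opening at its end, in the units of the state.
- ctrl.sense(): the state, without advancing time (a new reading comes with each control period).
- ctrl.capture(name): name is "scene" or "side" or "wrist"; returns (picture, depth): 480x640x3 uint8, red, green, blue; 480x640 float32, mm along the optical axis (not along the pixel's ray), 0 where there is no reading.
- ctrl.camera_params(name): a dict with "fovy" (degrees; the focal length in pixels is half the picture's height over the tangent of half this angle, whatever the lens; pixels are square), "cx", "cy" (the principal point, pixels), "distortion" ([k1, k2, p1, p2, k3] as OpenCV has them; the pictures are not rectified), "view" (4x4, takes a point from world to camera coordinates); the wrist camera has in their place "tool_from_camera" (4x4, takes a point from camera to tool coordinates, whose origin is the TCP and whose axes are the tool frame's). Camera axes: x right, y down, z forward; pixel columns grow to the right and rows downward; lengths in mm; the calibration is good to about 2 mm. A picture is of the moment at which its call begins: read the wrist's pose just before it. camera_params takes no time and is no camera call.
- ctrl.finish_job(): hands the job in, once; it reports no verdict.
Trained networks look in the newest picture that a camera, given by its name, has taken for a name from the list of things; names that differ only in an ending like _2 or _b are one class to them, and where a whole thing is asked for, a point or a joint stands for the part that bears it (a point fixed in the world has none). Each returns a list of dicts, best first, with "score" (0 to 1); they miss things now and then, are a little off and sometimes report something else, mostly with a low value. They report only what shows in the picture. A call takes as long as a camera call.
- ctrl.boxes_of(camera, query): "centre" ([x, y, z] in mm, in the coordinates of the camera as it stood for that picture, good to about 4 mm: the middle of the surface that is visible of it).
- ctrl.regions_of(camera, query): "mask" (480x640 bool, what is visible of it).
- ctrl.pinpoint(camera, query): "centre" ([x, y, z] in mm, in the coordinates of the camera as it stood for that picture, good to about 4 mm: a listed point, or the origin of a listed thing).
The state is a dict: "time_s": time; "joints": joint angles; "dq": joint speeds; "tau": joint torques, N m; "eef_pos": TCP position; "ee_rot": TCP orientation; "force": force on the tool from outside, world axes, zero at the start; "wrist_torque": the same for the moment, N m; "grip_width": opening from 0.0 (shut) to 1.0 (fully open).
Only numpy, scipy, OpenCV 4.12 (cv2) and the standard library are available. Lean on these libraries where they do the work, as an engineer would, in place of code of your own. Each camera call takes 0.05 s, during which the arm holds its last target.

TASK

Close up the camper's fresh-water tank for its air test. First turn the blue screw cap on the filler clockwise until it is fully shut (white line on the cap at the red mark), then turn the red quarter-turn fastener on the grey inspection cover until it lines up with the two white marks on the cover, then push the cover down until it is flush with its frame and keep it pressed: finish while still holding it down, because its springy gasket lifts it again as soon as you let go. Leave the loose things on the bench and on the tank where they are.

Things in the scene. Friction and masses are not known exactly. Their poses are not given: they have to be found in the camera images.
- tank: Off-white flat water tank, 280 (x) x 440 (y) x 85 mm high, fixed to the bench. Origin: centre of its underside; z up. Filler cap on its top at x 0, y +140 mm; centre of the inspection cover at x 0, y -80 mm. A grey frame rims the cover, 198 (x) x 174 (y) mm outside, its top 95 mm above the tank's underside. A loose rubber ring and steel fitting lie on the tank's top.
- cap (a joint): Blue screw cap, turning about the vertical (rad): 0 = fully shut (hard stop), positive = opened counter-clockwise seen from above; starts 0.7 to 1.4, shut below about 0.1. Shut it clockwise. Stays where left; friction about 0.08 N m. Does not rise or come off. The white line on its top is its +x; shut, it points to the red mark on the tank, the tank's +x.
- cap_grip (a point): On the axis of the blue cap, 11 mm below its top: the height to grip. The cap is a cylinder 44 mm in diameter and 34 mm tall, standing on a fixed black collar 60 mm in diameter and 6 mm high on the tank's top; its sides may be gripped from any direction. z up, x along the white line.
- fastener (a joint): Red quarter-turn fastener amid the cover, turning about the vertical (rad): 0 = in line with the white marks and the slot hidden below; negative = clockwise from there seen from above; starts -1.4 to -0.6: turn it counter-clockwise. No stop at 0 (stops at -1.6, +0.4); stays where left; friction 0.06 N m. Its tongue passes the slot only within about 0.2 of 0, else the cover stops after 3 mm.
- fastener_grip (a point): On the axis of the red fastener, 23 mm above the cover's top surface and 5 mm below the fastener's top. Its wing is an upright bar 44 mm long (x of this point), 12 mm thick (y), 28 mm high above the cover; grip it across the 12 mm. z up. It moves down with the cover.
- cover (a joint): Grey inspection cover, 170 x 150 mm, 9 mm thick, sliding straight down on guides (m): 0 = raised on its gasket, 10 mm proud of the frame, as it starts; 0.010 = flush with the frame (a hard stop). The gasket pushes it up with about 3 N at 0, rising evenly to about 11 N at 0.010, and lifts it again when let go. It may be pushed on its surface or on the wing.
- cover_top (a point): Centre of the cover's top surface (the fastener's axis), 105 mm above the tank's underside when raised, 95 mm when flush. x, along the 170 mm side, is the direction of the two white marks, parallel to the tank's x; z up.
- seal_ring: Loose black rubber ring, 48 mm across, 6 mm high, lying on the tank's top; leave it. Origin: centre of its underside.
- fitting: Loose steel fitting, 30 mm across, 26 mm high, standing on the tank's top; leave it. Origin: centre of its underside.
- screwdriver: Loose green-handled screwdriver, 200 mm long, on the bench; leave it. Lies along its x.
- cartridge: Loose white and green sealant cartridge, 48 mm in diameter, 260 mm tall with its nozzle, upright on the bench; leave it. Origin: centre of its underside.
- hardwood_block: Loose dark wooden block, 130 x 35 x 30 mm, on the bench; leave it. Origin: centre of its underside.
- alu_block: Loose aluminium block, 110 x 50 x 25 mm, on the bench; leave it. Origin: centre of its underside.
- cleaner: Loose blue bottle, 64 mm in diameter, 170 mm tall, upright on the bench; leave it. Origin: centre of its underside.

How it is judged:
By the outcome, as a careful person would: the job done as asked, in the order asked, and still so for the second after the job is handed in, while the arm keeps its last pose, push and grip.
It also fails if it takes over 45 s, if anything falls off the work surface, if the arm or the gripper's body presses on something with over 40 N, if the wrist force passes 120 N, or if a joint passes its speed limit or range.

## Working session

There is one attempt and no reset: what is moved stays moved. The work goes in short steps, Python scripts to look and compute and a tool call to move; the robot and the scene stay as the last step left them, time stands still between calls to the robot, and variables do not carry over. Pictures are saved under pics/ and viewed, and the job is handed in when it is done.

Besides the shell and the picture viewer there is one more tool, called after ">>>" as name(argument=value, ...), one argument or row to a line, values as JSON. drive_tool: Moves the arm, as the interface text tells. Its arguments: {"type":"object","properties":{"gripper":{"type":"array","items":{"type":"number"}},"offset":{"type":"array","items":{"type":"array","items":{"type":"number"}}},"turn":{"type":"array","items":{"type":"number"}},"force":{"type":"number"}},"required":["gripper","offset","turn"]}

```bash
mkdir -p pics
cat > h.py <<'E'
import numpy as np, cv2
from rig import ctrl
from scipy.spatial.transform import Rotation as R
def Rq(q): return R.from_quat([q[1],q[2],q[3],q[0]])
def T_tool(s):
    T=np.eye(4);T[:3,:3]=Rq(s['ee_rot']).as_matrix();T[:3,3]=s['eef_pos'];return T
def cam2world(name,s=None):
    p=ctrl.camera_params(name)
    if name=='wrist': return T_tool(s)@np.array(p['tool_from_camera'])
    return np.linalg.inv(np.array(p['view']))
def save(img,fn): cv2.imwrite('pics/'+fn,img[:,:,::-1])
def tf(T,p): return (T@np.append(p,1))[:3]
def pix2world(name,T,uv,depth):
    p=ctrl.camera_params(name);f=240/np.tan(np.radians(p['fovy']/2))
    K=np.array([[f,0,p['cx']],[0,f,p['cy']],[0,0,1]])
    n=cv2.undistortPoints(np.array(uv,float).reshape(-1,1,2),K,np.array(p['distortion'])).reshape(-1,2)
    d=np.asarray(depth).reshape(-1,1)
    c=np.hstack([n*d,d]); return c@T[:3,:3].T+T[:3,3]
E
python3 - <<'E'
from h import *
np.set_printoptions(precision=1,suppress=True)
s=ctrl.sense();print(s['time_s'],s['ee_rot'],s['force'])
print(T_tool(s)); print(ctrl.grip_depth)
for n in ['scene','side']:
    im,d=ctrl.capture(n);save(im,n+'0.png');np.save(n+'0.npy',d);np.save(n+'0im.npy',im)
    T=cam2world(n)
    for q in (['tank','cap_grip','fastener_grip','cover_top'] if n=='scene' else ['cap_grip','cover_top']):
        for r in ctrl.pinpoint(n,q)[:2]: print(n,q,round(r['score'],2),tf(T,r['centre']))
print(ctrl.sense()['time_s'])
E
```

```text
0.0 [ 0.6 -0.6  0.4 -0.4] [-0.3  0.2 -0.9]
[[   0.3   -0.     1.   159. ]
 [  -1.     0.     0.3 -500. ]
 [  -0.    -1.     0.   207.7]
 [   0.     0.     0.     1. ]]
18.700000000000003
scene tank 0.78 [590.9   3.8   0.3]
scene cap_grip 0.84 [631.  137.7 114.7]
scene fastener_grip 0.68 [567.2 -73.5 130.5]
scene cover_top 0.61 [565.9 -74.8 102.2]
side cap_grip 0.68 [633.3 132.8 111.4]
side cap_grip 0.28 [ 405.8 -501.1   -1. ]
side cover_top 0.66 [570.1 -71.2 108.8]
0.4
```

View pics/scene0.png

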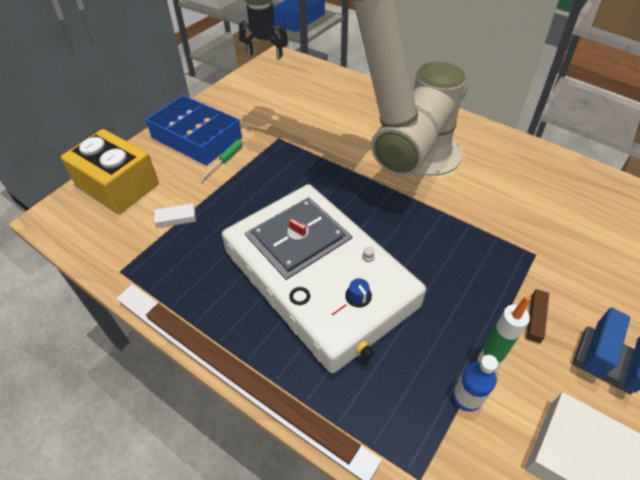

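View pics/side0.png

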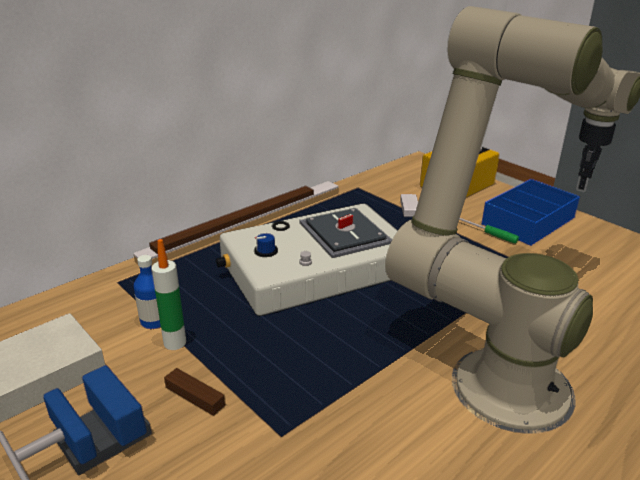

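Run:
```python
from h import *
a=np.load('scene0im.npy')[170:370,210:440];save(cv2.resize(a,None,fx=3.4,fy=2.9,interpolation=2),'z1.png')
np.set_printoptions(precision=3,suppress=True)
s=ctrl.sense();print(T_tool(s)[:3,:3]);print(np.array(ctrl.camera_params('wrist')['tool_from_camera']),ctrl.camera_params('wrist')['fovy'],s['joints'])
```

```text
[[ 0.303 -0.     0.953]
 [-0.953  0.     0.303]
 [-0.    -1.     0.   ]]
[[   1.      -0.001   -0.       0.354]
 [   0.      -0.296    0.955 -165.957]
 [  -0.001   -0.955   -0.296   75.361]
 [   0.       0.       0.       1.   ]] 61.16785149963321 [-1.486  0.313  1.498 -0.     1.331 -0.223]
```

View pics/z1.png

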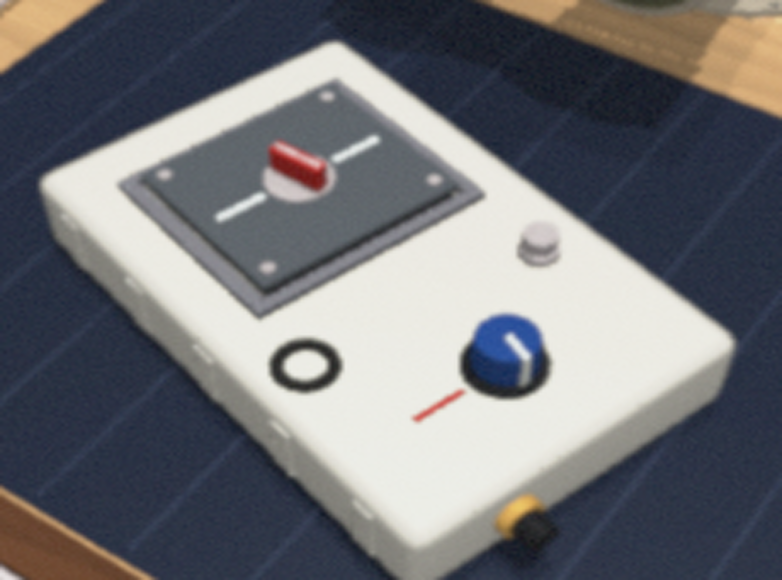

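>>> drive_tool(
  gripper=[0,0,0,0,0,0,0,0,0,0,0,0,0,0,0,0,0,0,0,0],
  offset=[
    [-0.0232,-0.0026,0.0321],
    [-0.0232,-0.0026,0.0321],
    [-0.0232,-0.0026,0.0321],
    [-0.0232,-0.0026,0.0321],
    [-0.0232,-0.0026,0.0321],
    [-0.0232,-0.0026,0.0321],
    [-0.0232,-0.0026,0.0321],
    [-0.0232,-0.0026,0.0321],
    [-0.0232,-0.0026,0.0321],
    [-0.0232,-0.0026,0.0321],
    [-0.0232,-0.0026,0.0321],
    [-0.0232,-0.0026,0.0321],
    [-0.0232,-0.0026,0.0321],
    [-0.0232,-0.0026,0.0321],
    [-0.0232,-0.0026,0.0321],
    [-0.0232,-0.0026,0.0321],
    [-0.0232,-0.0026,0.0321],
    [-0.0232,-0.0026,0.0321],
    [-0.0232,-0.0026,0.0321],
    [-0.0232,-0.0026,0.0321],
  ],
  turn=[0,0,0,0,0,0,0,0,0,0,0,0,0,0,0,0,0,0,0,0],
)

```text
time_s: 2.07
eef_pos: [631.0, 138.3, 260.4]
ee_rot: [0.571, -0.571, 0.417, -0.417]
force: [1.3, -0.3, 0.7]
grip_width: 1.002
```

```bash
cat > look.py <<'E'
import sys
from h import *
np.set_printoptions(precision=1,suppress=True)
s=ctrl.sense();T=T_tool(s)
x=T[:3,0];print('t',s['time_s'],'tcp',s['eef_pos'],'psi',np.degrees(np.arctan2(x[1],x[0])),'F',s['force'],'w',s['grip_width'],'j6',s['joints'][5])
im,d=ctrl.capture('wrist');save(im,sys.argv[1]+'.png');np.save(sys.argv[1]+'.npy',im);np.save(sys.argv[1]+'_d.npy',d)
C=cam2world('wrist',s);np.save(sys.argv[1]+'_T.npy',C)
for q in sys.argv[2:]:
    for r in ctrl.pinpoint('wrist',q)[:2]: print(q,round(r['score'],2),tf(C,r['centre']))
E
python3 look.py w1 cap_grip fastener_grip cover_top fitting seal_ring tank
```

```text
t 2.0667 tcp [631.  138.3 260.4] psi -72.3513706758711 F [ 1.3 -0.3  0.7] w 1.0018697624611204 j6 1.2975289929911755
cap_grip 0.69 [664.  430.9   0.5]
cap_grip 0.62 [631.5 137.6 113.7]
fastener_grip 0.69 [568.4 -71.9 128.5]
cover_top 0.83 [571.6 -72.7 101.2]
fitting 0.65 [524.5  94.   82.5]
seal_ring 0.77 [700.3  30.5  88.1]
tank 0.88 [590.    2.5  -5.2]
```

View pics/w1.png

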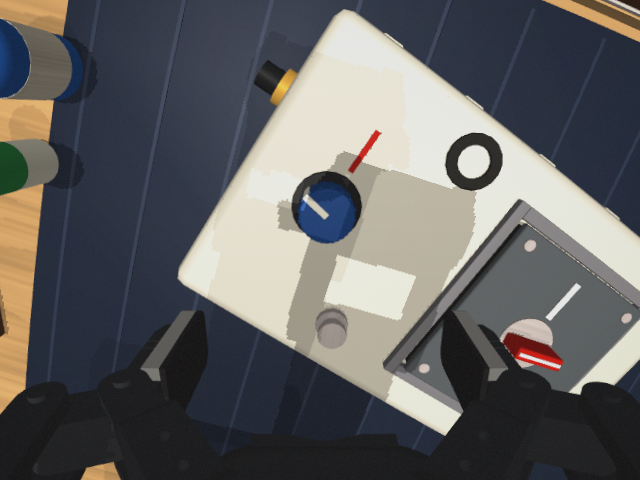

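Run:
```python
from h import *
np.set_printoptions(precision=1,suppress=True)
C=np.load('w1_T.npy');d=np.load('w1_d.npy')
def P(uv,z):
    a=pix2world('wrist',C,[uv],[1.])[0]-C[:3,3]; return C[:3,3]+a*(z-C[2,3])/a[2]
def ang(a,b,z):
    A,B=P(a,z),P(b,z);v=B-A;print(A,B,np.degrees(np.arctan2(v[1],v[0])))
ang((327,217),(305,197),125);ang((350,172),(381,132),85);ang((548,319),(580,286),105);ang((521,355),(560,365),133)
ang((548,319),(575,291),105)
for uv in [(330,225),(350,172),(332,315),(330,312),(570,320),(540,360),(450,200)]:
    print(uv,pix2world('wrist',C,[uv],[d[uv[1],uv[0]]]))
```

```text
[631.5 135.7 125. ] [641.3 156.2 125. ] 64.52939287834143
[664.9 125.8  85. ] [703.6 112.1  85. ] -19.532885542741987
[597.2 -84.8 105. ] [635.1 -97.7 105. ] -18.846819004127422
[568.8 -56.9 133. ] [569.6 -94.9 133. ] -88.88110720375677
[597.2 -84.8 105. ] [629.4 -95.6 105. ] -18.61219455671998
(330, 225) [[626.4 131.6 125.7]]
(350, 172) [[702.9 160.8 426.3]]
(332, 315) [[538.5 100.9  94.9]]
(330, 312) [[540.3 103.4  93.8]]
(570, 320) [[ 602.4 -105.1  105.2]]
(540, 360) [[569.8 -73.9 134.7]]
(450, 200) [[668.5  36.4  85.5]]
```

>>> drive_tool(
  gripper=[0,0,0,0,0,0,0,0,0,0,0,0,0,0,0,0,0,0,0,0],
  offset=[
    [0,0,0],
    [0,0,0],
    [0,0,0],
    [0,0,0],
    [0,0,0],
    [0,0,0],
    [0,0,0],
    [0,0,0],
    [0,0,0],
    [0,0,0],
    [0,0,0],
    [0,0,0],
    [0,0,0],
    [0,0.025,-0.0018],
    [0,0.03,0],
    [0,0.03,0],
    [0,0.03,0],
    [0,0.03,0],
    [0,0.02,0],
    [0,0,0],
  ],
  turn=[-7.1,-7.1,-7.1,-7.1,-7.1,-7.1,-7.1,-7.1,-7.1,-7.1,-7.1,-7.1,-7.1,0,0,0,0,0,0,0],
)

```text
time_s: 4.08
eef_pos: [628.4, 133.4, 91.4]
ee_rot: [0.697, -0.696, -0.119, 0.124]
force: [-0.7, -0.5, -0.3]
grip_width: 1.0
```

```bash
python3 look.py w2 cap_grip
```

```text
t 4.0833 tcp [628.4 133.4  91.4] psi 19.84921440470112 F [-0.7 -0.5 -0.3] w 1.0004932516422975 j6 -0.3191424939496169
cap_grip 0.77 [633.6 138.2 116.6]
```

View pics/w2.png

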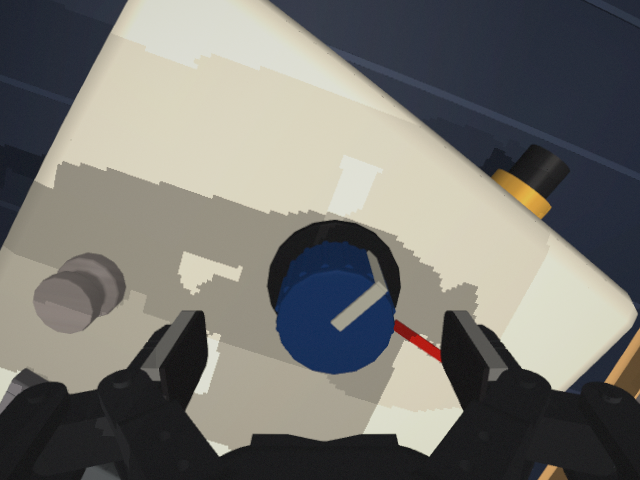

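Run:
```python
from h import *
np.set_printoptions(precision=1,suppress=True)
im=np.load('w2.npy').astype(int);C=np.load('w2_T.npy');d=np.load('w2_d.npy')
m=(im[:,:,2]>im[:,:,0]+40)
v,u=np.nonzero(m);k=(u>250)&(u<420)&(v>200)&(v<400);u,v=u[k],v[k]
p=pix2world('wrist',C,np.c_[u,v],d[v,u]);top=p[p[:,2]>122.5]
print(len(top),np.median(top[:,2]),(top.max(0)+top.min(0))/2,cv2.minEnclosingCircle(top[:,:2].astype(np.float32)))
c=np.array(cv2.minEnclosingCircle(top[:,:2].astype(np.float32))[0]);s=ctrl.sense();T=T_tool(s);print(T[:3,:3])
print(T[:3,:3].T@np.array([*(c-s['eef_pos'][:2]),0]))
```

```text
8811 125.28829700491076 [628.7 159.6 190. ] ((620.8758544921875, 159.71453857421875), 47.570556640625)
[[ 0.9  0.  -0.3]
 [ 0.3 -0.   0.9]
 [ 0.  -1.  -0. ]]
[-0.8 -0.  27.7]
```

Run:
```python
from h import *
np.set_printoptions(precision=3,suppress=True)
im=np.load('w2.npy').astype(int);C=np.load('w2_T.npy');d=np.load('w2_d.npy')
m=(im[:,:,2]>im[:,:,0]+40)
v,u=np.nonzero(m);k=(u>250)&(u<420)&(v>200)&(v<400);u,v=u[k],v[k]
p=pix2world('wrist',C,np.c_[u,v],d[v,u]);top=p[(p[:,2]>123)&(p[:,2]<127.5)]
h=cv2.convexHull(top[:,:2].astype(np.float32))
print((np.percentile(top,99.5,0)+np.percentile(top,.5,0))/2,cv2.minEnclosingCircle(h),cv2.fitEllipse(h))
s=ctrl.sense();T=T_tool(s);print(T[:3,:3])
for c in [np.array(cv2.fitEllipse(h)[0])]:print(T[:3,:3].T@np.array([*(c-s['eef_pos'][:2]),0]))
```

```text
[631.348 136.803 125.015] ((631.189697265625, 136.68719482421875), 22.42494773864746) ((631.5689697265625, 136.58924865722656), (42.69242858886719, 43.79519271850586), 42.87925720214844)
[[ 0.94   0.001 -0.34 ]
 [ 0.34  -0.     0.94 ]
 [ 0.001 -1.    -0.   ]]
[1.438 0.    2.353]
```

>>> drive_tool(
  gripper=[0,0,0.3,0.6,0.8,0.8,0.8,0.8],
  offset=[
    [0.0015,0,0.0024],
    [0,0,0],
    [0,0,0],
    [0,0,0],
    [0,0,0],
    [0,0,0],
    [0,0,0],
    [0,0,0],
  ],
  turn=[0,0,0,0,0,0,0,0],
  force=40,
)

```text
time_s: 4.85
eef_pos: [631.6, 137.4, 96.1]
ee_rot: [-0.696, 0.696, 0.123, -0.122]
force: [-3.0, -0.4, 6.4]
grip_width: 0.484
```

>>> drive_tool(
  gripper=[0.8,0.8,0.8,0.8,0.8,0.8,0.8,0.8,0.8,0.8,0.8,0.8],
  offset=[
    [0,0,0],
    [0,0,0],
    [0,0,0],
    [0,0,0],
    [0,0,0],
    [0,0,0],
    [0,0,0],
    [0,0,0],
    [0,0,0],
    [0,0,0],
    [0,0,0],
    [0,0,0],
  ],
  turn=[7,7,7,7,7,7,7,7,7,7,5,0],
)

```text
time_s: 5.85
eef_pos: [632.6, 137.1, 96.1]
ee_rot: [0.627, -0.626, 0.327, -0.329]
force: [5.0, -1.5, 2.9]
grip_width: 0.486
```

```bash
python3 look.py w3; python3 -c "
from rig import ctrl;print(ctrl.sense()['wrist_torque'])"
```

```text
t 5.85 tcp [632.6 137.1  96.1] psi -55.25477953620947 F [ 5.  -1.5  2.9] w 0.4856440164013845 j6 0.9974927086542372
[-0.28976372 -0.7630306  -0.1103295 ]
```

View pics/w3.png

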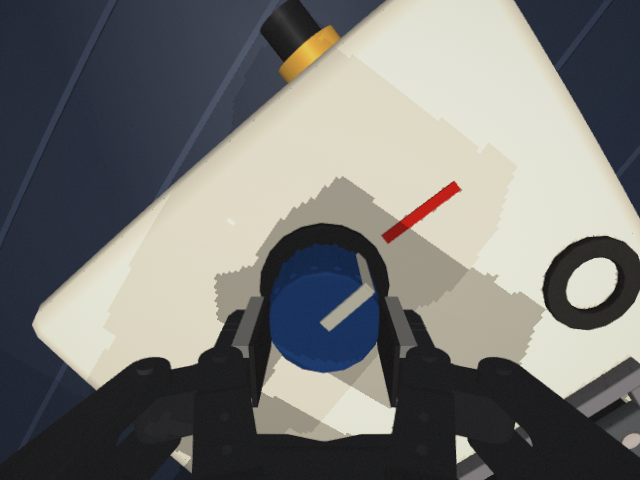

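>>> drive_tool(
  gripper=[0.8,0.8,0.8,0.8],
  offset=[
    [0,0,0],
    [0,0,0],
    [0,0,0],
    [0,0,0],
  ],
  turn=[3,3,2,0],
)

```text
time_s: 6.23
eef_pos: [631.1, 136.2, 96.0]
ee_rot: [-0.602, 0.604, -0.369, 0.369]
force: [-4.4, -6.5, 8.1]
grip_width: 0.485
```

```bash
python3 look.py w4
python3 - <<'E'
from h import *
print(ctrl.sense()['wrist_torque'])
np.set_printoptions(precision=1,suppress=True)
for n in ['w3','w4']:
    C=np.load(n+'_T.npy');im=np.load(n+'.npy').astype(int)
    r=(im[:,:,0]>im[:,:,1]+90)&(im[:,:,0]>im[:,:,2]+90);r[:, :340]=0
    g=(abs(im[:,:,0]-im[:,:,2])<45)&(im[:,:,0]>120);g2=np.zeros_like(g);g2[280:345,315:375]=g[280:345,315:375]
    for m,z in ((r,85),(g2,125)):
        v,u=np.nonzero(m)
        if len(u)<20: print('few');continue
        a=pix2world('wrist',C,np.c_[u,v],np.ones(len(u)))-C[:3,3];p=C[:3,3]+a*((z-C[2,3])/a[:,2])[:,None]
        l=cv2.fitLine(p[:,:2].astype(np.float32),cv2.DIST_HUBER,0,.01,.01).ravel();print(n,len(u),np.degrees(np.arctan2(l[1],l[0])),l[2:])
E
```

```text
t 6.2333 tcp [631.1 136.2  96. ] psi -62.98551738501914 F [-4.4 -6.5  8.1] w 0.48522141033080163 j6 1.132574415191197
[-1.13268124  0.74076886 -0.0577163 ]
w3 945 -16.689651 [685.2 119.9]
w3 852 -9.673755 [643.4 133.4]
w4 974 -16.630566 [685.1 120. ]
w4 785 -15.558926 [642.5 133. ]
```

View pics/w4.png

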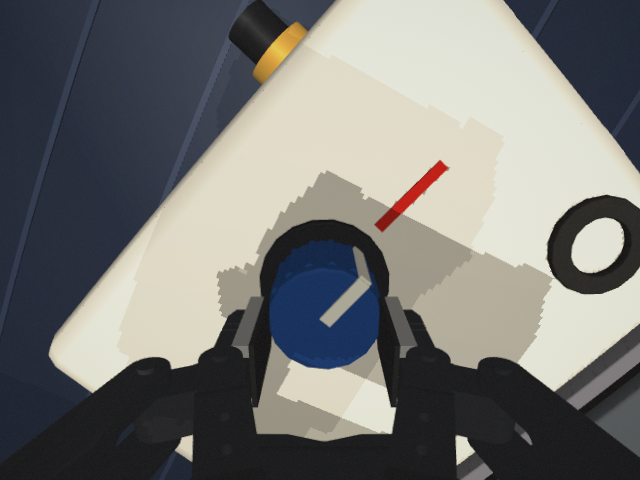

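>>> drive_tool(
  gripper=[0.8,0.8,0.8,0.8],
  offset=[
    [0,0,0],
    [0,0,0],
    [0,0,0],
    [0,0,0],
  ],
  turn=[2,2,0,0],
)

```text
time_s: 6.62
eef_pos: [631.0, 136.3, 96.0]
ee_rot: [-0.589, 0.591, -0.389, 0.389]
force: [-4.1, -5.3, 8.9]
grip_width: 0.484
```

```bash
python3 look.py w5
python3 - <<'E'
from h import *
print(ctrl.sense()['wrist_torque'])
np.set_printoptions(precision=1,suppress=True)
for n in ['w5']:
    C=np.load(n+'_T.npy');im=np.load(n+'.npy').astype(int)
    r=(im[:,:,0]>im[:,:,1]+90)&(im[:,:,0]>im[:,:,2]+90);r[:, :340]=0
    g=(abs(im[:,:,0]-im[:,:,2])<45)&(im[:,:,0]>120);g2=np.zeros_like(g);g2[280:345,315:375]=g[280:345,315:375]
    for m,z in ((r,85),(g2,125)):
        v,u=np.nonzero(m)
        a=pix2world('wrist',C,np.c_[u,v],np.ones(len(u)))-C[:3,3];p=C[:3,3]+a*((z-C[2,3])/a[:,2])[:,None]
        l=cv2.fitLine(p[:,:2].astype(np.float32),cv2.DIST_HUBER,0,.01,.01).ravel();print(n,len(u),np.degrees(np.arctan2(l[1],l[0])),l[2:])
E
```

```text
t 6.6167 tcp [631.  136.3  96. ] psi -66.80117132896257 F [-4.1 -5.3  8.9] w 0.4837712050890906 j6 1.1993977920814853
[-1.10275958  0.69615667  0.66992362]
w5 985 -16.605524 [685.1 120. ]
w5 784 -17.788185 [642.2 132.6]
```

>>> drive_tool(
  gripper=[0.3,0,0,0,0,0,0,0,0,0,0,0,0,0,0],
  offset=[
    [0,0,0],
    [0,0,0],
    [0,0,0],
    [0,0,0],
    [0,-0.03,0],
    [0,-0.03,0],
    [0,-0.035,0],
    [0,-0.035,0],
    [0.028,0,-0.0231],
    [0.028,0,-0.0231],
    [0.028,0,-0.0231],
    [0.028,0,-0.0231],
    [0.028,0,-0.0231],
    [0.028,0,-0.0231],
    [0,0,0],
  ],
  turn=[0,0,0,0,0,0,0,0,0,0,0,0,0,0,0],
)

```text
time_s: 7.92
eef_pos: [567.9, -76.4, 225.2]
ee_rot: [-0.588, 0.589, -0.392, 0.392]
force: [0.1, 0.1, 0.2]
grip_width: 1.001
```

>>> drive_tool(
  gripper=[0,0,0,0,0,0,0,0,0,0,0],
  offset=[
    [0,0,0],
    [0,0,0],
    [0,0,0],
    [0,0,0],
    [0,0,0],
    [0,0,0],
    [0,0,0],
    [0,0,0],
    [0,0,0],
    [0,0,0],
    [0,0,0],
  ],
  turn=[-6.8,-6.8,-6.8,-6.8,-6.8,-6.8,-6.8,-6.8,-6.8,-6.8,0],
)

```text
time_s: 8.83
eef_pos: [569.3, -70.9, 225.1]
ee_rot: [0.707, -0.707, -0.007, 0.008]
force: [0.4, 0.8, -0.7]
grip_width: 1.003
```

```bash
python3 look.py w6 fastener_grip cover_top cap_grip
python3 - <<'E'
from h import *
im,d=ctrl.capture('scene');save(cv2.resize(im[170:370,210:440],None,fx=3.4,fy=2.9,interpolation=2),'z2.png')
E
```

```text
t 8.8333 tcp [569.3 -70.9 225.1] psi 1.2233167161650056 F [ 0.4  0.8 -0.7] w 1.0028538863655128 j6 -0.3495278167521643
fastener_grip 0.67 [570.8 -71.1 126.2]
cover_top 0.73 [573.8 -72.  103.2]
cover_top 0.33 [700.8  28.6  86.1]
cap_grip 0.42 [567.8 -71.3 128.5]
```

View pics/w6.png

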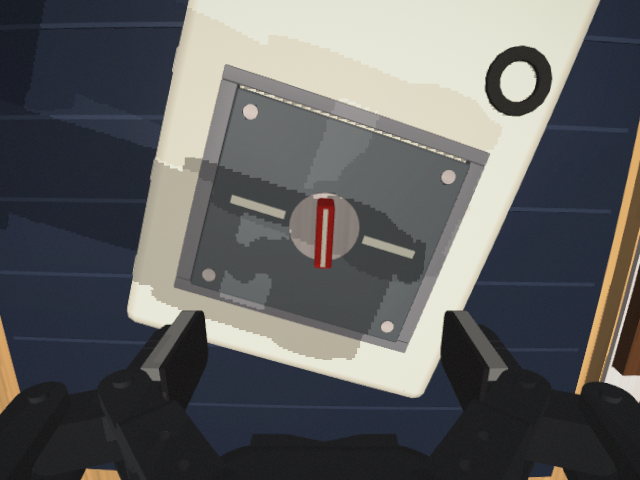

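View pics/z2.png

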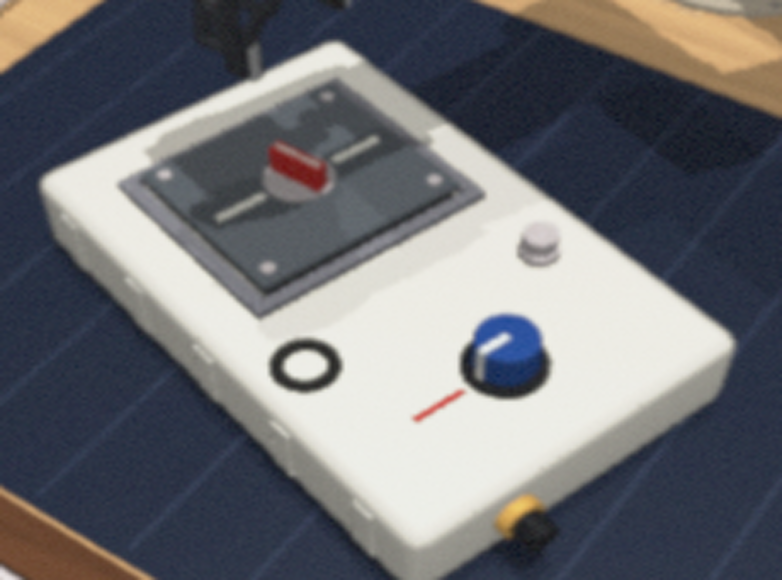

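```bash
cat > wing.py <<'E'
import sys
from h import *
np.set_printoptions(precision=2,suppress=True)
n=sys.argv[1];zt=float(sys.argv[2])
C=np.load(n+'_T.npy');im=np.load(n+'.npy').astype(int);d=np.load(n+'_d.npy')
m=(im[:,:,0]>im[:,:,1]+40)&(im[:,:,0]>im[:,:,2]+40);m=cv2.dilate(m.astype(np.uint8),np.ones((5,5)))
v,u=np.nonzero(m);p=pix2world('wrist',C,np.c_[u,v],d[v,u])
k=(np.hypot(p[:,0]-570,p[:,1]+73)<35);print('ztop',np.percentile(p[k][:,2],[50,90,95]))
p=p[k&(abs(p[:,2]-zt)<2.5)]
r=cv2.minAreaRect(p[:,:2].astype(np.float32));l=cv2.fitLine(p[:,:2].astype(np.float32),cv2.DIST_L2,0,.01,.01).ravel()
print(len(p),r,np.degrees(np.arctan2(l[1],l[0])))
k=ctrl.sense();T=T_tool(k);print('tcp',k['eef_pos'],T[:3,:3].T@np.array([r[0][0]-k['eef_pos'][0],r[0][1]-k['eef_pos'][1],0]))
E
python3 wing.py w6 133
python3 - <<'E'
from h import *
C=np.load('w6_T.npy')
def P(uv,z):
    a=pix2world('wrist',C,[uv],[1.])[0]-C[:3,3]; return C[:3,3]+a*(z-C[2,3])/a[2]
A=P((232,199),105);B=P((413,255),105);print(A,B,(A+B)/2,np.degrees(np.arctan2(*(B-A)[1::-1])))
E
```

```text
ztop [132.93 134.31 134.55]
1106 ((568.9690551757812, -74.82982635498047), (44.13922119140625, 11.978350639343262), 88.16158294677734) 88.1256
tcp [569.32 -71.19 225.23] [-0.4  -0.   -3.63]
[502.83737494 -55.50622912 105.        ] [636.38070696 -95.381628   105.        ] [569.60904095 -75.44392856 105.        ] -16.625372864676084
```

>>> drive_tool(
  gripper=[0,0,0,0,0,0,0],
  offset=[
    [0,0,0],
    [-0.0002,0,-0.0036],
    [0,0.03,0],
    [0,0.03,0],
    [0,0.03,0],
    [0,0.025,0],
    [0,0,0],
  ],
  turn=[3.1,0,0,0,0,0,0],
)

```text
time_s: 9.67
eef_pos: [566.5, -74.3, 105.6]
ee_rot: [0.708, -0.706, 0.016, -0.01]
force: [0.3, -0.0, -1.0]
grip_width: 1.001
```

```bash
python3 look.py w7; python3 wing.py w7 133
```

```text
t 9.6667 tcp [566.5 -74.3 105.6] psi -2.1608736030193287 F [ 0.3 -0.  -1. ] w 1.0008002460452685 j6 -0.29767868142456055
ztop [132.91 134.05 134.33]
2847 ((569.1184692382812, -74.50147247314453), (44.3341064453125, 12.015568733215332), 87.44786834716797) 88.01979
tcp [567.91 -74.75 108.66] [ 1.2  -0.    0.29]
```

View pics/w7.png

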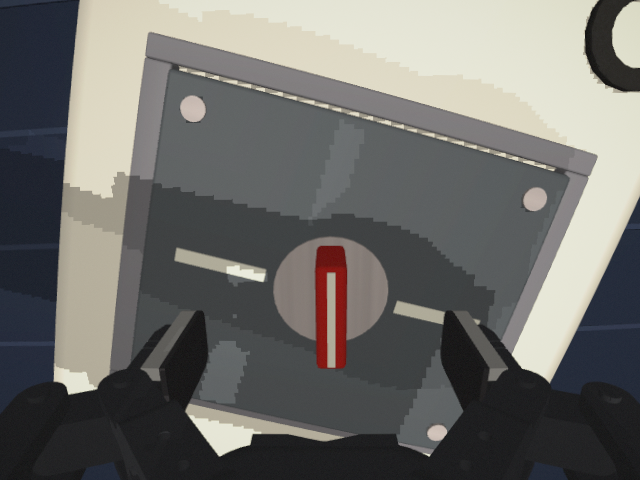

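Well centred. Closing on the wing, slightly higher to keep the tips clear of the cover.

>>> drive_tool(
  gripper=[0,0,0.4,0.7,1,1,1,1,1],
  offset=[
    [0.001,-0.001,0.0003],
    [0,0,0],
    [0,0,0],
    [0,0,0],
    [0,0,0],
    [0,0,0],
    [0,0,0],
    [0,0,0],
    [0,0,0],
  ],
  turn=[0,0,0,0,0,0,0,0,0],
  force=60,
)

```text
time_s: 10.47
eef_pos: [570.0, -74.6, 111.3]
ee_rot: [-0.707, 0.707, -0.013, 0.013]
force: [0.7, -0.6, -0.2]
grip_width: 0.007
```

```bash
python3 look.py w8; python3 wing.py w8 133
```

```text
t 10.4667 tcp [570.  -74.6 111.3] psi -2.161792541249749 F [ 0.7 -0.6 -0.2] w 0.006525726296012233 j6 -0.29614001057550937
ztop [132.19 134.22 135.04]
1001 ((569.1237182617188, -74.00804138183594), (43.400028228759766, 12.010143280029297), 88.31272888183594) 89.23802
tcp [569.97 -74.64 111.28] [-0.87  0.    0.6 ]
```

View pics/w8.png

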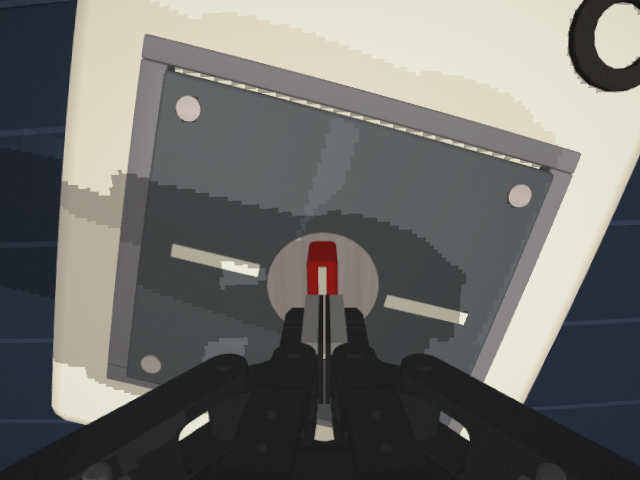

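Run:
```python
from h import *
np.set_printoptions(precision=1,suppress=True)
C=np.load('w8_T.npy');d=np.load('w8_d.npy')
for v in [245,260,275,290,298,310,325,340,360,390]:
    print(v,[list(np.round(pix2world('wrist',C,[(u,v)],[d[v,u]])[0],0)) for u in (295,311,323,334,350)])
im=np.load('w8.npy');save(cv2.resize(im[220:420,220:430],None,fx=3.8,fy=3,interpolation=2),'z3.png')
im,d=ctrl.capture('scene');save(cv2.resize(im[170:300,210:370],None,fx=4.8,fy=4.5,interpolation=2),'z4.png')
```

```text
245 [[np.float64(558.0), np.float64(-55.0), np.float64(105.0)], [np.float64(565.0), np.float64(-53.0), np.float64(113.0)], [np.float64(570.0), np.float64(-53.0), np.float64(113.0)], [np.float64(575.0), np.float64(-53.0), np.float64(112.0)], [np.float64(582.0), np.float64(-55.0), np.float64(107.0)]]
260 [[np.float64(557.0), np.float64(-62.0), np.float64(106.0)], [np.float64(566.0), np.float64(-53.0), np.float64(132.0)], [np.float64(570.0), np.float64(-53.0), np.float64(131.0)], [np.float64(575.0), np.float64(-53.0), np.float64(131.0)], [np.float64(582.0), np.float64(-63.0), np.float64(107.0)]]
275 [[np.float64(557.0), np.float64(-69.0), np.float64(107.0)], [np.float64(566.0), np.float64(-58.0), np.float64(134.0)], [np.float64(570.0), np.float64(-58.0), np.float64(135.0)], [np.float64(574.0), np.float64(-59.0), np.float64(133.0)], [np.float64(582.0), np.float64(-69.0), np.float64(107.0)]]
290 [[np.float64(557.0), np.float64(-76.0), np.float64(106.0)], [np.float64(565.0), np.float64(-65.0), np.float64(133.0)], [np.float64(570.0), np.float64(-64.0), np.float64(134.0)], [np.float64(574.0)
[... 1199 characters left out ...]
 np.float64(-63.0), np.float64(172.0)], [np.float64(578.0), np.float64(-67.0), np.float64(166.0)]]
360 [[np.float64(563.0), np.float64(-63.0), np.float64(183.0)], [np.float64(567.0), np.float64(-64.0), np.float64(181.0)], [np.float64(568.0), np.float64(-115.0), np.float64(105.0)], [np.float64(573.0), np.float64(-63.0), np.float64(183.0)], [np.float64(577.0), np.float64(-63.0), np.float64(182.0)]]
390 [[np.float64(564.0), np.float64(-58.0), np.float64(202.0)], [np.float64(567.0), np.float64(-66.0), np.float64(191.0)], [np.float64(567.0), np.float64(-132.0), np.float64(105.0)], [np.float64(573.0), np.float64(-73.0), np.float64(182.0)], [np.float64(576.0), np.float64(-58.0), np.float64(202.0)]]
```

View pics/z3.png

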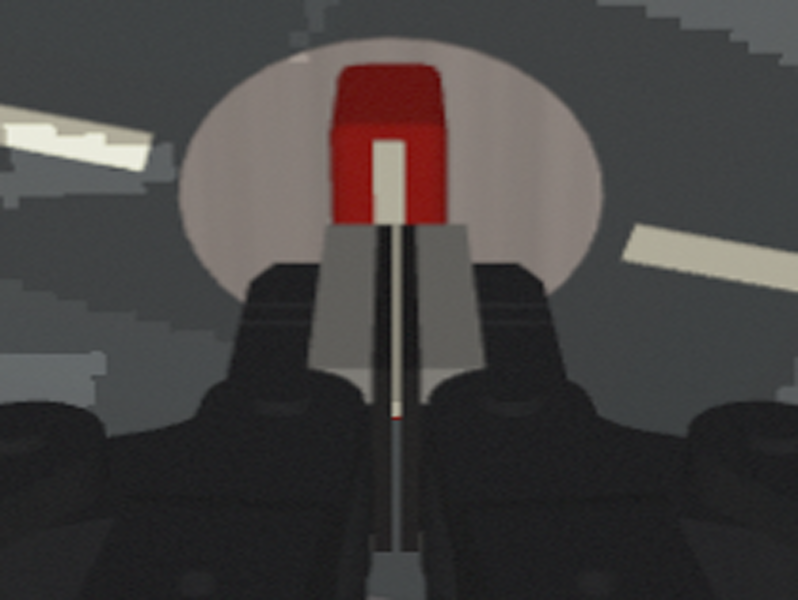

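View pics/z4.png

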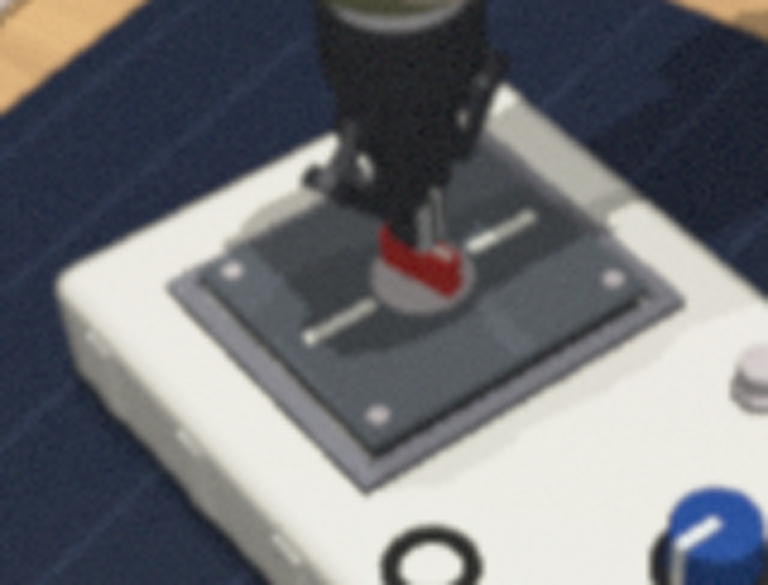

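Run:
```python
from h import *
np.set_printoptions(precision=1,suppress=True)
p=ctrl.camera_params('wrist');M=np.array(p['tool_from_camera'])
for n,pts in (('w7',[(185,313),(195,313),(200,318),(195,340),(165,355),(460,318)]),('w8',[(311,297),(334,297),(311,303),(298,312)]),('w5',[(255,300),(262,300),(392,300),(250,320)])):
    d=np.load(n+'_d.npy')
    for uv in pts: print(n,uv,pix2world('wrist',M,[uv],[d[uv[1],uv[0]]])[0])
```

```text
w7 (185, 313) [-47.7 -41.6  10.2]
w7 (195, 313) [-44.2 -41.9  10.4]
w7 (200, 318) [-43.  -40.7   7.8]
w7 (195, 340) [-43.  -47.9   3.5]
w7 (165, 355) [-44.9 -67.7  10.5]
w7 (460, 318) [ 44.9 -46.5  10.8]
w8 (311, 297) [ -4.9 -28.4  10. ]
w8 (334, 297) [  3.6 -29.   10.4]
w8 (311, 303) [ -4.8 -33.2  10. ]
w8 (298, 312) [ -9.5 -34.1   6.8]
w5 (255, 300) [-24.9 -33.4  11.2]
w5 (262, 300) [-22.5 -32.6  10.8]
w5 (392, 300) [ 24.6 -32.   10.5]
w5 (250, 320) [-24.3 -47.2  10.6]
```

>>> drive_tool(
  gripper=[0.5,0,0,0,0,0,0],
  offset=[
    [0,0,0],
    [0,0,0],
    [0,0,0],
    [0,0,0],
    [-0.0006,0.012,0.0003],
    [0,0.012,0],
    [0,0,0],
  ],
  turn=[0,0,0,0,0,0,0],
)

```text
time_s: 11.15
eef_pos: [568.3, -73.9, 85.3]
ee_rot: [0.707, -0.707, 0.015, -0.012]
force: [-0.6, 1.1, -0.2]
grip_width: 0.977
```

>>> drive_tool(
  gripper=[0.4,0.7,1,1,1,1,1],
  offset=[
    [0,0,0],
    [0,0,0],
    [0,0,0],
    [0,0,0],
    [0,0,0],
    [0,0,0],
    [0,0,0],
  ],
  turn=[0,0,0,0,0,0,0],
)

```text
time_s: 11.73
eef_pos: [569.4, -74.3, 87.6]
ee_rot: [-0.707, 0.707, -0.013, 0.013]
force: [-1.2, -0.1, 2.4]
grip_width: 0.126
```

```bash
python3 look.py w9; python3 wing.py w9 133
python3 - <<'E'
from h import *
im=np.load('w9.npy');save(cv2.resize(im[200:420,180:460],None,fx=2.8,fy=2.7,interpolation=2),'z5.png')
E
```

```text
t 11.7333 tcp [569.4 -74.3  87.6] psi -2.1554265581995224 F [-1.2 -0.1  2.4] w 0.1263937077096541 j6 -0.29601848564043026
ztop [132.94 134.27 138.44]
3332 ((569.3349609375, -74.34962463378906), (44.07377243041992, 13.088444709777832), 88.85005187988281) 87.81945
tcp [569.42 -74.32  87.59] [-0.08 -0.   -0.03]
```

View pics/z5.png

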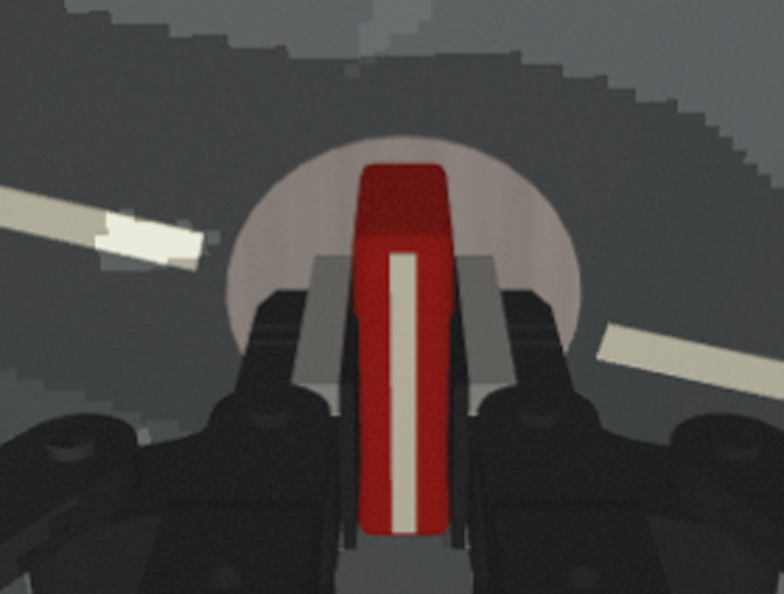

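Now the wing is gripped (opening 0.126, about 11 mm). Next I turn it counter-clockwise.

>>> drive_tool(
  gripper=[1,1,1,1,1,1,1,1,1,1,1,1,1,1],
  offset=[
    [0,0,0],
    [0,0,0],
    [0,0,0],
    [0,0,0],
    [0,0,0],
    [0,0,0],
    [0,0,0],
    [0,0,0],
    [0,0,0],
    [0,0,0],
    [0,0,0],
    [0,0,0],
    [0,0,0],
    [0,0,0],
  ],
  turn=[-6.3,-6.3,-6.3,-6.3,-6.3,-6.3,-6.3,-6.3,-6.3,-6.3,-6.3,-6.0,0,0],
)

```text
time_s: 12.95
eef_pos: [569.3, -74.4, 87.4]
ee_rot: [0.569, -0.569, -0.42, 0.421]
force: [-1.8, -1.3, 2.5]
grip_width: 0.126
```

```bash
python3 look.py w10; python3 wing.py w10 133
python3 - <<'E'
from h import *
print(ctrl.sense()['wrist_torque'])
E
```

```text
t 12.95 tcp [569.3 -74.4  87.4] psi 72.96488386770966 F [-1.8 -1.3  2.5] w 0.12619831484076663 j6 -1.6071028569628076
ztop [132.75 134.11 138.27]
3331 ((568.6531982421875, -74.86430358886719), (13.031211853027344, 44.167320251464844), 72.15986633300781) -17.05559
tcp [569.32 -74.36  87.39] [-0.68  0.    0.49]
[-0.04385572  0.39971876  0.08542926]
```

View pics/w10.png

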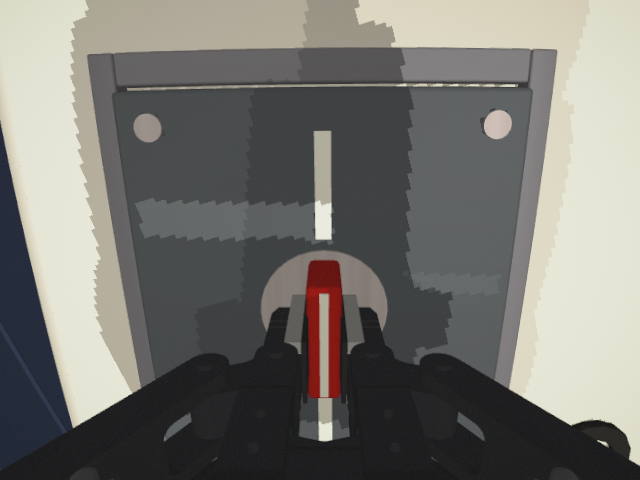

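>>> drive_tool(
  gripper=[1,1,1,1,1,1,1],
  offset=[
    [0,0.002,0],
    [0,0.002,0],
    [0,0.002,0],
    [0,0.002,0],
    [0,0.002,0],
    [0,0,0],
    [0,0,0],
  ],
  turn=[0,0,0,0,0,0,0],
  force=80,
)

```text
time_s: 13.58
eef_pos: [569.4, -74.4, 77.9]
ee_rot: [-0.568, 0.568, 0.421, -0.421]
force: [-5.0, 0.2, 10.4]
grip_width: 0.123
```

```bash
python3 look.py w11; python3 wing.py w11 123
```

```text
t 13.5833 tcp [569.4 -74.4  77.9] psi 73.05647031306987 F [-5.   0.2 10.4] w 0.12260232682075023 j6 -1.6086735189933636
ztop [123.26 124.71 129.21]
3242 ((568.9794921875, -74.4653549194336), (13.136187553405762, 44.167236328125), 74.8189468383789) -16.950066
tcp [569.39 -74.37  77.93] [-0.21 -0.    0.36]
```

>>> drive_tool(
  gripper=[1,1,1,1,1],
  offset=[
    [0,0.001,0],
    [0,0.0005,0],
    [0,0,0],
    [0,0,0],
    [0,0,0],
  ],
  turn=[0,0,0,0,0],
)

```text
time_s: 14.05
eef_pos: [569.5, -74.4, 77.6]
ee_rot: [-0.568, 0.568, 0.421, -0.421]
force: [-10.0, 1.1, 20.1]
grip_width: 0.118
```

```bash
python3 look.py w12; python3 wing.py w12 123
```

```text
t 14.05 tcp [569.5 -74.4  77.6] psi 73.06538902509698 F [-10.    1.1  20.1] w 0.118270530690761 j6 -1.6087011819938455
ztop [123.06 124.46 129.  ]
3265 ((568.82177734375, -75.06066131591797), (13.13819408416748, 44.36865234375), 71.66323852539062) -16.91634
tcp [569.46 -74.38  77.65] [-0.84 -0.    0.41]
```

View pics/w12.png

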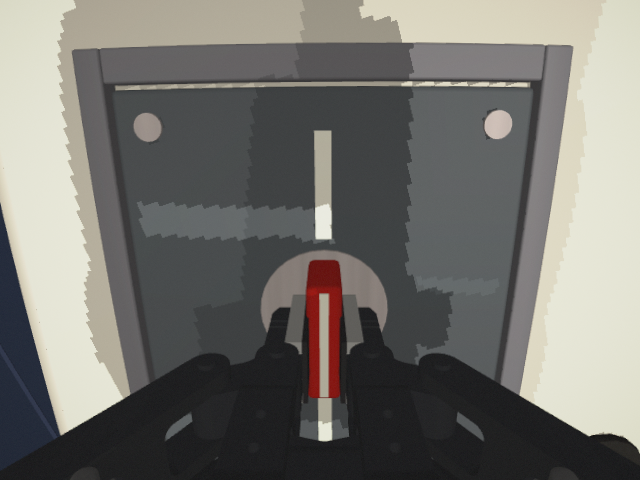

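Run:
```python
from h import *
C=np.load('w12_T.npy');d=np.load('w12_d.npy')
def z(u0,u1,v0,v1):
    v,u=np.mgrid[v0:v1,u0:u1].reshape(2,-1);return np.median(pix2world('wrist',C,np.c_[u,v],d[v,u])[:,2])
print('cover',z(180,280,105,190),z(420,480,160,260),'frame top',z(150,480,52,74),'left',z(90,98,110,180),'right',z(545,552,110,180))
im,dd=ctrl.capture('scene');save(cv2.resize(im[150:380,190:450],None,fx=3,fy=2.6,interpolation=2),'z6.png')
s=ctrl.sense();print(s['force'],s['eef_pos'],s['time_s'])
```

```text
cover 95.3193766708885 95.34676581906307 frame top 95.35979148981045 left 95.30549050640381 right 95.36776259501949
[-10.89839954   0.22441385  20.31611755] [569.46507428 -74.37835516  77.63985305] 14.15
```

View pics/z6.png

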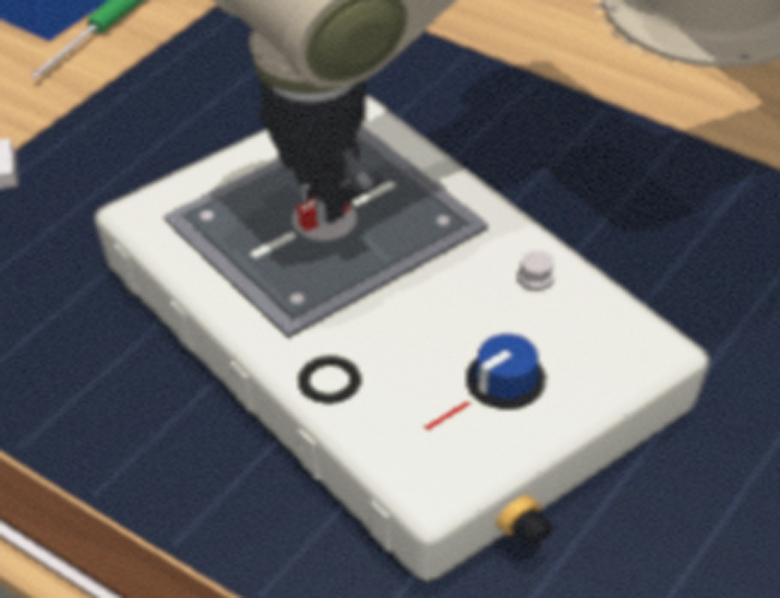

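The cover and frame are at the same height, and about 20 N presses down against a spring of about 11 N. The fastener and cap are both aligned, so I'm handing in.

```bash
python3 -c "
from rig import ctrl
print(ctrl.finish_job())"
```

```text
the job is handed in; nothing more can be done
None
```

I shut the filler cap, lined up the fastener and pushed the cover flush, then handed the job in with the arm still holding the cover down. The clock read about 14.2 s; `finish_job()` gives no verdict.

- **Cap:** I turned it clockwise to its hard stop, where wrist torque rose to 0.67 N m. Its white line then measured about -17.8° against -16.6° for the red mark, within the 0.1 rad allowed. The scene picture after release also shows them lined up.
- **Fastener:** My first attempt to grip the wing closed just above it, without touching it. The wrist pictures showed the real fingertips about 27 mm short of the reported tool point. I opened, lowered 24 mm and gripped it properly. After a 75° counter-clockwise turn the wing measured -16.9° against -16.6° for the white marks.
- **Cover:** Depth readings put the cover at 95.3 mm and the frame at 95.3–95.4 mm, so it is flush. The push is about 20 N vertically, with about 11 N sideways, against the gasket's roughly 11 N.
- **Loose things:** The ring and fitting look undisturbed in the last scene picture. I did not check the loose things on the bench in a final picture, but no move went near them.

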